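# Seat the foam blank and reset the press interlock

## Robot

A 7-joint arm with a two-finger parallel gripper is mounted at the origin on the work surface. World frame = base frame: x ahead of the robot, y to its left, z up, the work surface at z = 0. Lengths are in mm, angles in rad, forces in N, time in s.
With the tool pointing down it reaches from about 425 to 925 mm from the base axis. Payload 6.8 kg.
Tool frame: the origin (TCP) lies midway between the tips of the shut fingers; the grasp point (between the pads) lies ctrl.grip_point_offset behind it (ctrl.grip_point_offset is the distance from the TCP to the grasp point, in mm); z points along the fingers, y is the direction in which the jaws open and shut (so a half turn about z gives the same grasp; the last joint's range is limited). The gripper opens to 85 mm and grips with 20 to 120 N. Pads are 22 mm wide; open, the fingers measure 114 mm over their backs; the gripper's body (76 mm by 85 mm) begins 54 mm behind the grasp point. The pads swing forward as they close: fully open they stand 13 mm farther back than shut.
Start: joints at [1.146, 0.477, 0.022, 1.555, -0.011, 1.109, -0.083], TCP at [210.29, -641.424, 231.308] pointing down, gripper open.
Joint ranges: [-2.96, 2.96], [-0.34, 2.1], [-1.41, 1.46], [0.24, 2.44], [-1.37, 4.51], [0.17, 1.92], [-2.96, 2.96]. Speed limits (rad/s): [2.39, 2.39, 3.14, 3.14, 3.14, 3.14, 3.14].

## Interface

Orientations are given as a unit quaternion [x, y, z, w].
In Python, from rig import telemetry, optics, close_job, ctrl gives the robot as it stands.
- The arm moves only by the shell command python3 -m inch 'ROWS' [FORCE]. ROWS is JSON, a list of rows, each an object of numbers: "gripper": the opening, from 0 (shut) to 1 (fully open); "x", "y", "z": the shift along the world's x, y, z in cm; "twist": the turn about the world's z in rad. In form: [{"gripper": .., "x": .., "y": .., "z": .., "twist": ..}, ...]. A call has 1 to 20 rows; each row is the pose to reach, as a shift and turn from the pose commanded when the call began; what a row does not reach only later rows make up. A row lasts 1/8 s, in which the tool goes at most 62.5 mm and 10.7 degrees, less where a joint would pass 70% of its speed; a pose out of reach is approached as far as the arm can. A call with a gripper value outside its range is refused whole. The fingers move at their own pace and stop on an object; FORCE is the grip in N (left out, the last holds). Time passes only in rows, so rows that repeat a pose let the fingers close. It gives the time, the measured TCP pose, the force and the opening at its end, in the units of the state.
- telemetry.get_state(): the state, without advancing time (a new reading comes with each control period).
- optics.snapshot(name): name is "side" or "top" or "wrist"; returns a dict with "image" (400x640x3 uint8, red, green, blue), "mtx" (3x3 intrinsics, pixels), "position" and "orientation" of the camera in the world. Camera axes: x right, y down, z forward; pixel columns grow to the right and rows downward; lengths in mm; the calibration is good to about 2 mm. A picture is of the moment at which its call begins. There is no depth.
- close_job(): hands the job in, once; it reports no verdict.
The state is a dict: "time": time; "joints": joint angles; "qd": joint speeds; "joint_efforts": joint torques, N m; "ee_pos": TCP position; "orientation": TCP orientation; "ft_force": force on the tool from outside, world axes, zero at the start; "ft_torque": the same for the moment, N m; "grip_width": finger opening in mm.
Only numpy, scipy, OpenCV 4.12 (cv2) and the standard library are available. Lean on these libraries where they do the work, as an engineer would, in place of code of your own. Each camera call takes 0.05 s, during which the arm holds its last target.

## Task

Arm the small embossing press: with the fingertips, push the cream foam blank along its feed tray until its end sits flush against the stone-patterned plate; push it only, never pick it up. Then press the two blue reset buttons of the control box together, one fingertip on each, hold both fully down for at least two seconds, and let both spring back up. Keep off the red stop button, and leave the blank home and everything else on the bench undisturbed.

Things in the scene. Friction and masses are not known exactly. Their poses are not given: they have to be found in the camera images.
- press: the press, fixed to the bench, at the left or the right of it. Origin on the table at the tray's middle line; its x axis points along the tray towards the patterned plate, z up. Aluminium feed tray from x = -100 to +85 mm, 130 mm wide, its floor 12 mm above the table; on it two dark guide rails along x, each 14 mm wide and 20 mm high above the floor, 70 mm apart inside, the whole length of the tray; the tray's near end is open
- press_face (a point): centre of the part of the tan stone-patterned stop plate that the blank meets: press frame x = +85 mm, y = 0, 37 mm above the table. Axes as the press. The plate is 130 mm wide and reaches up to 75 mm; behind it the grey housing (118 mm deep, 150 mm wide, 70 mm high)
- blank_mid (a point): centre of the loose cream foam blank, 90 mm along its x, 64 mm along y, 50 mm high, about 80 g, dark lines on its top. It stands on the tray floor between the rails with its x axis along the tray, so this point is 37 mm above the table; it starts 50 to 80 mm short of the plate, its near end face at x = -45 mm of this point. It slides easily (under 2 N)
- blank_end (a point): centre of the blank's far end face (x = +45 mm of its centre), the face that must meet the plate; axes as the blank
- console: grey control box fixed to the bench, on the other side from the press, 130 mm (x) x 180 mm (y) x 45 mm high. Origin on the table under its centre; flat level top; the two blue buttons stand 60 mm apart along its y axis on the robot's side (x = -20 mm), the red stop button beyond them
- reset_left (a joint): value of the left (+y) blue reset button of the control box in m: 0 up, 0.008 fully down. A sprung button, cap 28 mm diameter, needing about 1.5 N to start moving and 5 N to be fully down; springs back up when let go
- reset_left_top (a point): centre of the left (+y) blue reset button's cap top, in the control box's frame at x = -20 mm, y = +30 mm; 65 mm above the table when up (20 mm above the box top), 57 mm when fully down, then flush with its 44 mm wide black collar; moves with the cap; axes as the control box
- reset_right (a joint): value of the right (-y) blue reset button of the control box in m: 0 up, 0.008 fully down. A sprung button, cap 28 mm diameter, needing about 1.5 N to start moving and 5 N to be fully down; springs back up when let go
- reset_right_top (a point): centre of the right (-y) blue reset button's cap top, in the control box's frame at x = -20 mm, y = -30 mm; 65 mm above the table when up (20 mm above the box top), 57 mm when fully down, then flush with its 44 mm wide black collar; moves with the cap; axes as the control box
- stop (a joint): value of the red stop button in m: 0 up, 0.006 fully down. Not to be pressed
- stop_top (a point): centre of the red stop button's top (cap 22 mm diameter in a yellow collar 38 mm wide), at x = +38 mm, y = 0 of the control box, 63 mm above the table
- glue: loose white glue bottle, orange cap, 50 mm diameter, 140 mm tall; origin at centre of its underside; leave alone
- wire_brush: loose wire brush, wooden back 150 x 32 mm, 36 mm tall, bristles down, long along its x; origin at centre of its underside; leave alone
- sanding_block: loose cork sanding block 100 x 60 x 38 mm; origin at centre of its underside; leave alone
- tower: loose hollow yellow foam model tower, 90 mm diameter, 88 mm tall; origin at centre of its underside; leave alone
- bark: loose brown piece of bark 130 x 70 x 42 mm; origin at centre of its underside; leave alone
- straightedge: loose steel straightedge 300 x 35 x 6 mm, long along its x; origin at centre of its underside; leave alone
- foam_stone: small cream foam stone 45 x 35 x 25 mm lying loose on top of the press housing (70 mm up); origin at centre of its underside; leave alone
- jar: loose blue ceramic jar, 70 mm diameter, 80 mm tall; origin at centre of its underside; leave alone
Not all that is in view belongs to the job. What is shaped like the console but orange is not meant. What is shaped like the part that bears blank_mid but purple or turquoise is not meant.

How it is judged (in metres and radians):
On the way, in this order (a step that is already met when the one before it is completed fails the run):
1. the foam blank is pushed home, flush against the patterned plate (x of blank_end in the frame of press_face above -0.004 m and angle between the x axis of blank_mid and the x axis of press_face, either way round below 0.07 rad and z of blank_mid in the frame of press_face below 0.005 m), for 0.2 s.
2. both blue reset buttons are held down together by the fingers for two seconds, with the blank home (all of step 1 and value of joint each of reset_left, reset_right above 0.0055 m and contact force between the fingers and console above 1.5 N), for 1.95 s.
At the end, for the whole second after the job is handed in: The blank's far face is within 4 mm of the plate and square to it within 0.07 rad, still standing on the tray and at rest; both blue buttons and the red one are up again (within 1 mm); before that both blue buttons were down at least 5.5 mm of their 8 mm together for two seconds (all of step 1 and value of joint each of reset_left, reset_right, stop below 0.001 m and linear speed of blank below 0.01 m/s); the robot touches nothing.
It fails at once if the blank is lifted (10 mm) or tipped (0.3 rad) (z of blank_mid in the frame of press_face above 0.01 m or angle between blank_mid's own z axis and vertical above 0.3 rad).
It fails at once if the red stop button is pressed (over 2.5 mm) (value of joint stop above 0.0025 m).
It fails at once if one reset button is pressed without the other (one over 6 mm down while the other is under 1.5 mm) ((value of joint reset_left above 0.006 m and value of joint reset_right below 0.0015 m) or (value of joint reset_right above 0.006 m and value of joint reset_left below 0.0015 m)).
It fails at once if a bystander is moved more than 20 mm (distance of any of glue, wire_brush, sanding_block, tower, bark, straightedge, foam_stone, jar from where it was at the start of the episode above 0.02 m).
It also fails if it takes over 53 s, if anything falls off the work surface, if the arm or the gripper's body presses on something with over 40 N, if the wrist force passes 120 N, or if a joint passes its speed limit or range.

## Working session

There is one attempt and no reset: what is moved stays moved. The work goes in short steps, Python scripts to look and compute and a shell command to move; the robot and the scene stay as the last step left them, time stands still between calls to the robot, and variables do not carry over. Pictures are saved under pics/ and viewed, and the job is handed in when it is done.

```bash
mkdir -p pics; ls
python3 - <<'E'
from rig import telemetry, optics, ctrl
import cv2
s=telemetry.get_state(); print(s['time'],s['ee_pos'],s['orientation'],s['grip_width'],ctrl.grip_point_offset)
for n in ['top','side','wrist']:
    d=optics.snapshot(n); cv2.imwrite(f'pics/{n}0.png',d['image'][:,:,::-1]); print(n,d['mtx'],d['position'],d['orientation'])
E
```

```text
pics
0.0 [ 210.07662302 -640.88113874  230.35082516] [ 9.87482021e-01  1.57729148e-01 -1.97655449e-04 -8.57476558e-04] 85.50623321736461 18.700000000000003
top [[442.71786023   0.         319.4909559 ]
 [  0.         442.71786023 196.20501467]
 [  0.           0.           1.        ]] [ 364.64388123  -71.08940467 1433.23160672] [-0.69773607  0.71351302 -0.04280714  0.04723446]
side [[393.20962799   0.         324.16256541]
 [  0.         393.20962799 204.46706081]
 [  0.           0.           1.        ]] [126.73080886 934.88124534 688.21087947] [-0.16320374  0.85031179 -0.4921894   0.08991106]
wrist [[318.11003947   0.         316.65484893]
 [  0.         318.11003947 198.47719091]
 [  0.           0.           1.        ]] [ 288.5987851  -615.82871702  373.31178575] [ 0.79947598 -0.57856242 -0.09563673  0.13022021]
```

View pics/top0.png

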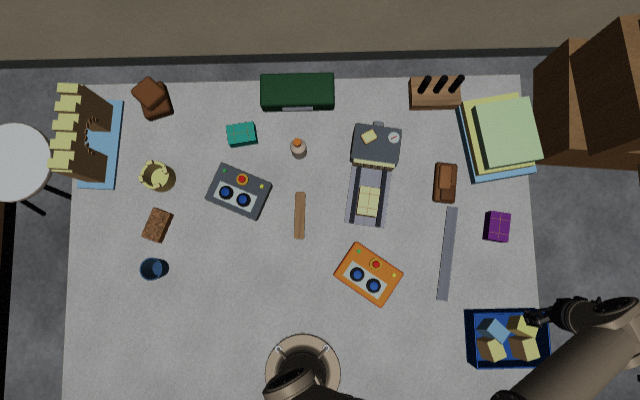

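View pics/side0.png

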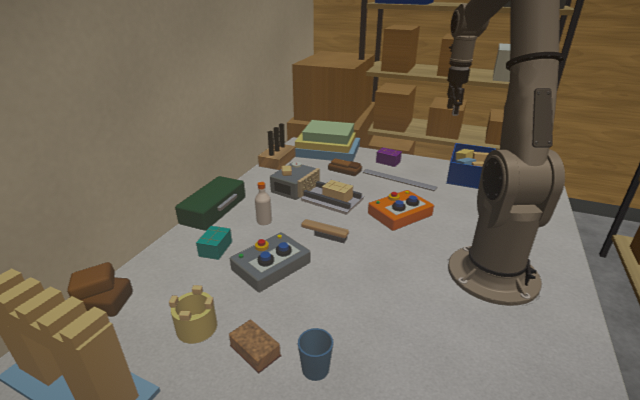

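View pics/wrist0.png

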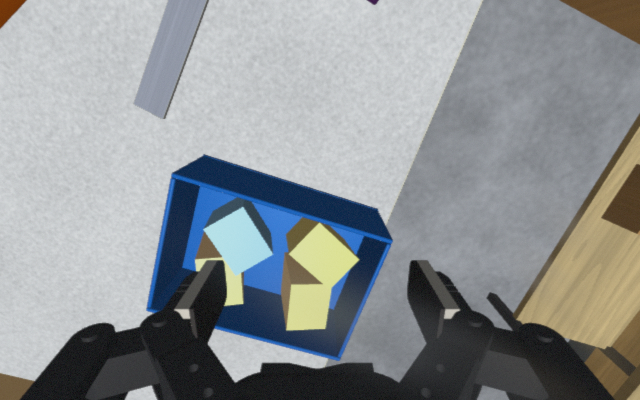

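The top view shows these candidates:
- **Console:** the grey box at (239,190) fits; the orange box at (369,273) is the decoy.
- **Blank:** the cream block in the tray at (369,201) fits; the turquoise block (241,133) and purple block (497,226) are decoys.

The jar, sanding block and tower are at the left, well away from the work. The brush is at (300,215) and the glue at (298,147). Next I'll confirm with an enlarged crop and measure.

```bash
cat > h.py <<'E'
import numpy as np, cv2
from scipy.spatial.transform import Rotation as R
from rig import telemetry, optics
def cast(d,px,z):
    px=np.atleast_2d(np.array(px,float)); v=np.c_[px,np.ones(len(px))]@np.linalg.inv(d['mtx']).T
    v=R.from_quat(d['orientation']).apply(v); p=np.array(d['position'])
    return p+v*((z-p[2])/v[:,2])[:,None]
def proj(d,P):
    P=np.atleast_2d(np.array(P,float)); c=R.from_quat(d['orientation']).inv().apply(P-d['position'])@np.array(d['mtx']).T
    return c[:,:2]/c[:,2:]
E
python3 - <<'E'
from h import *
d=optics.snapshot('top'); im=d['image'][:,:,::-1].copy()
a=cv2.resize(im[110:240,190:430],None,fx=3.3,fy=3.3,interpolation=cv2.INTER_CUBIC); cv2.imwrite('pics/crop1.png',a)
hsv=cv2.cvtColor(im,cv2.COLOR_BGR2HSV)
def comps(m,roi,mn):
    x0,y0,x1,y1=roi; k=np.zeros_like(m); k[y0:y1,x0:x1]=m[y0:y1,x0:x1]
    cs,_=cv2.findContours(k,cv2.RETR_EXTERNAL,cv2.CHAIN_APPROX_NONE)
    return [c for c in cs if cv2.contourArea(c)>mn]
m=cv2.inRange(hsv,(100,120,40),(125,255,255))
for c in comps(m,(200,150,280,225),20):
    e=cv2.fitEllipse(c); print('blue',e,cast(d,e[0],63).round(1))
m=cv2.inRange(hsv,(15,40,120),(40,255,255))
for c in comps(m,(340,110,410,240),15):
    r=cv2.minAreaRect(c); print('cream',r,cast(d,cv2.boxPoints(r),62).round(1).tolist())
E
```

```text
blue ((242.11839294433594, 199.0), (8.251859664916992, 8.521869659423828), 0.0) [[537.  177.3  63. ]]
blue ((224.78463745117188, 191.53392028808594), (8.175716400146484, 9.016074180603027), 172.58175659179688) [[561.8 231.6  63. ]]
cream ((368.0999755859375, 200.8000030517578), (20.223255157470703, 28.42569351196289), 8.130102157592773) [[483.9, -176.8, 62.0], [571.9, -192.3, 62.0], [561.4, -254.5, 62.0], [473.6, -238.6, 62.0]]
cream ((374.0218505859375, 162.8362579345703), (40.706424713134766, 4.030993461608887), 7.594643592834473) [[646.2, -174.2, 62.0], [659.0, -176.3, 62.0], [638.7, -302.7, 62.0], [626.0, -300.4, 62.0]]
cream ((368.69232177734375, 135.96153259277344), (10.542952537536621, 13.643818855285645), 60.2551155090332) [[734.2, -197.9, 62.0], [755.4, -236.3, 62.0], [725.1, -251.8, 62.0], [704.0, -213.4, 62.0]]
```

View pics/crop1.png

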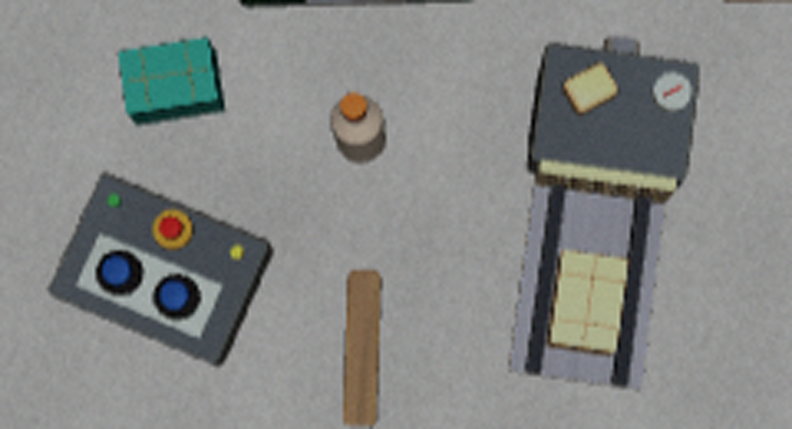

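The crop confirms both: grey console with blue buttons at (242,199) and (225,192), and the cream blank between the dark rails. Blank yaw is about -9.6° and console yaw about -24.5°. Next I'll work out the approach numbers.

Run:
```python
from h import *
d=optics.snapshot('top')
print('orange',cast(d,[(360,242),(403,271),(383,306),(334,275)],45).round(0).tolist())
# plate top front corners: crop->px ; tray side edges near end
c=lambda x,y:(190+x/3.3,110+y/3.3)
print('plate top back/front L,R',cast(d,[c(541,163),c(536,178),c(678,180),c(672,196)],75).round(1).tolist())
print('plate base at floor, rails far',cast(d,[c(556,190),c(640,198)],32).round(1).tolist())
print('tray near',cast(d,[c(511,372),c(642,388)],12).round(1).tolist())
```

```text
orange [[396.0, -187.0, 45.0], [304.0, -317.0, 45.0], [199.0, -251.0, 45.0], [296.0, -104.0, 45.0]]
plate top back/front L,R [[652.2, -174.6, 75.0], [637.9, -169.4, 75.0], [632.8, -303.4, 75.0], [617.6, -297.1, 75.0]]
plate base at floor, rails far [[634.2, -191.7, 32.0], [624.4, -273.1, 32.0]]
tray near [[459.1, -143.7, 12.0], [440.8, -270.3, 12.0]]
```

```bash
python3 -m inch '[{"gripper":0.35,"x":3,"y":6,"z":0,"twist":-0.1},{"gripper":0.35,"x":6,"y":12,"z":0,"twist":-0.2},{"gripper":0.35,"x":9,"y":18,"z":0,"twist":-0.3},{"gripper":0.35,"x":12,"y":24,"z":0,"twist":-0.4},{"gripper":0.35,"x":15,"y":30,"z":0,"twist":-0.48},{"gripper":0.35,"x":18,"y":36,"z":0,"twist":-0.48},{"gripper":0.35,"x":21,"y":42,"z":0,"twist":-0.48},{"gripper":0.35,"x":22.4,"y":44,"z":0,"twist":-0.48},{"gripper":0.35,"x":22.4,"y":44,"z":0,"twist":-0.48},{"gripper":0.35,"x":22.4,"y":44,"z":0,"twist":-0.48},{"gripper":0.35,"x":22.4,"y":44,"z":-2,"twist":-0.48},{"gripper":0.35,"x":22.4,"y":44,"z":-6,"twist":-0.48},{"gripper":0.35,"x":22.4,"y":44,"z":-8,"twist":-0.48},{"gripper":0.35,"x":22.4,"y":44,"z":-8,"twist":-0.48},{"gripper":0.35,"x":22.4,"y":44,"z":-8,"twist":-0.48}]' 20
python3 - <<'E'
from h import *
for n in ['wrist','top','side']:
    d=optics.snapshot(n); cv2.imwrite(f'pics/{n}1.png',d['image'][:,:,::-1])
s=telemetry.get_state(); print(s['time'],s['ee_pos'],R.from_quat(s['orientation']).as_matrix()[:,1],s['grip_width'],s['joints'])
E
```

```text
time: 2.12
ee_pos: [434.5, -202.5, 152.1]
orientation: [0.997, -0.082, 0.001, 0.0]
ft_force: [0.1, 0.4, 0.9]
grip_width: 30.0
2.275 [ 434.90073088 -201.99036503  152.37541651] [-1.63082301e-01 -9.86612337e-01  5.10425949e-04] 29.920435822036122 [ 0.43898135  0.26402494 -0.15555202  2.08207782  0.05689458  0.79725571
 -1.48556034]
```

View pics/wrist1.png

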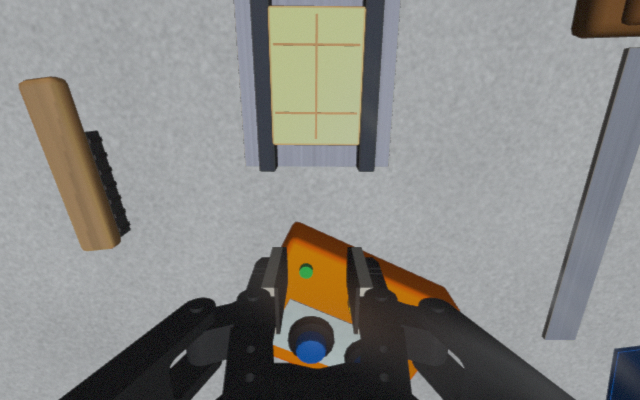

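View pics/side1.png

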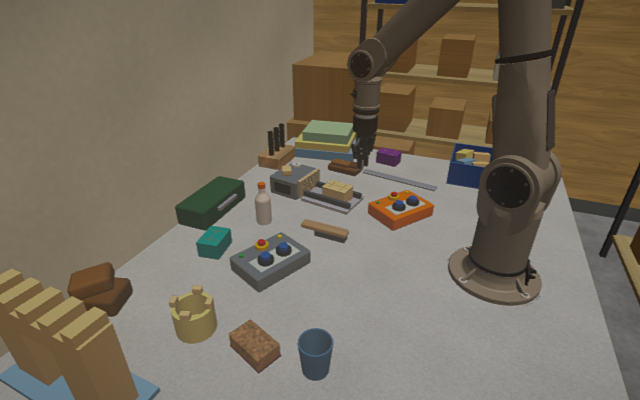

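Aligned: in the wrist view the blank's near face is at about row 145, ahead of the two fingertips. Now I'll go down and push.

```bash
python3 -m inch '[{"gripper":0.35,"x":0.8,"y":-0.1,"z":-3,"twist":0},{"gripper":0.35,"x":0.8,"y":-0.1,"z":-7,"twist":0},{"gripper":0.35,"x":0.8,"y":-0.1,"z":-10,"twist":0},{"gripper":0.35,"x":0.8,"y":-0.1,"z":-11.8,"twist":0},{"gripper":0.35,"x":0.8,"y":-0.1,"z":-11.8,"twist":0},{"gripper":0.35,"x":1.5,"y":-0.25,"z":-11.8,"twist":0},{"gripper":0.35,"x":2,"y":-0.34,"z":-11.8,"twist":0},{"gripper":0.35,"x":2.4,"y":-0.4,"z":-11.8,"twist":0},{"gripper":0.35,"x":2.8,"y":-0.47,"z":-11.8,"twist":0},{"gripper":0.35,"x":3.2,"y":-0.54,"z":-11.8,"twist":0},{"gripper":0.35,"x":3.6,"y":-0.61,"z":-11.8,"twist":0},{"gripper":0.35,"x":4,"y":-0.68,"z":-11.8,"twist":0},{"gripper":0.35,"x":4.4,"y":-0.75,"z":-11.8,"twist":0},{"gripper":0.35,"x":4.8,"y":-0.81,"z":-11.8,"twist":0},{"gripper":0.35,"x":5.2,"y":-0.88,"z":-11.8,"twist":0},{"gripper":0.35,"x":5.2,"y":-0.88,"z":-11.8,"twist":0}]'
python3 - <<'E'
from h import *
a=[]
for n in ['wrist','top','side']:
    d=optics.snapshot(n); a.append(d['image'][:,:,::-1])
cv2.imwrite('pics/s2.png',np.vstack([cv2.resize(a[0],(640,400))[0:300],np.hstack([cv2.resize(a[1][110:240,320:440],(320,300)),cv2.resize(a[2][130:230,260:380],(320,300))])]))
E
```

```text
time: 4.28
ee_pos: [486.9, -210.3, 33.4]
orientation: [0.997, -0.081, 0.0, 0.0]
ft_force: [-0.2, 0.5, 0.2]
grip_width: 29.9
```

View pics/s2.png

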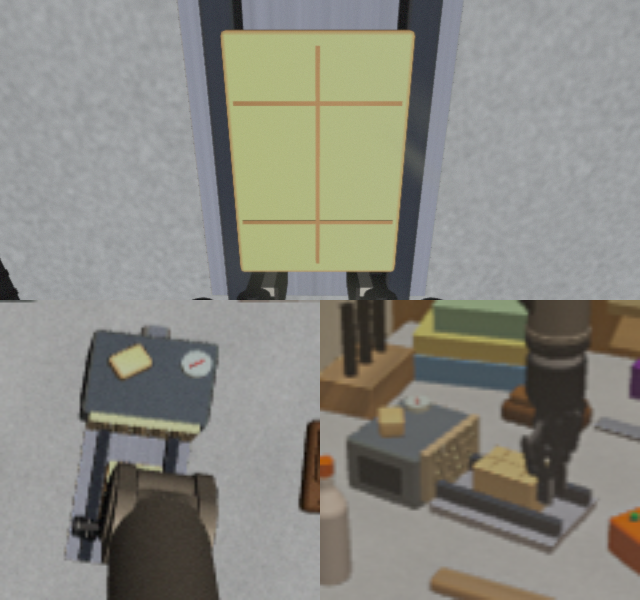

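The fingertips are on the near face and the blank is square between the rails. I'll keep pushing.

```bash
python3 -m inch '[{"gripper":0.35,"x":0.4,"y":-0.07,"z":0,"twist":0},{"gripper":0.35,"x":0.8,"y":-0.14,"z":0,"twist":0},{"gripper":0.35,"x":1.2,"y":-0.2,"z":0,"twist":0},{"gripper":0.35,"x":1.6,"y":-0.27,"z":0,"twist":0},{"gripper":0.35,"x":2,"y":-0.34,"z":0,"twist":0},{"gripper":0.35,"x":2.4,"y":-0.41,"z":0,"twist":0},{"gripper":0.35,"x":2.7,"y":-0.46,"z":0,"twist":0},{"gripper":0.35,"x":3,"y":-0.51,"z":0,"twist":0},{"gripper":0.35,"x":3.3,"y":-0.56,"z":0,"twist":0},{"gripper":0.35,"x":3.6,"y":-0.61,"z":0,"twist":0},{"gripper":0.35,"x":3.9,"y":-0.66,"z":0,"twist":0},{"gripper":0.35,"x":4.1,"y":-0.7,"z":0,"twist":0},{"gripper":0.35,"x":4.1,"y":-0.7,"z":0,"twist":0}]'
python3 - <<'E'
from h import *
d=optics.snapshot('wrist'); cv2.imwrite('pics/w3.png',d['image'][:,:,::-1])
E
```

```text
time: 6.05
ee_pos: [527.6, -217.3, 33.4]
orientation: [0.997, -0.082, 0.0, 0.0]
ft_force: [0.2, 0.4, -0.3]
grip_width: 29.8
```

View pics/w3.png

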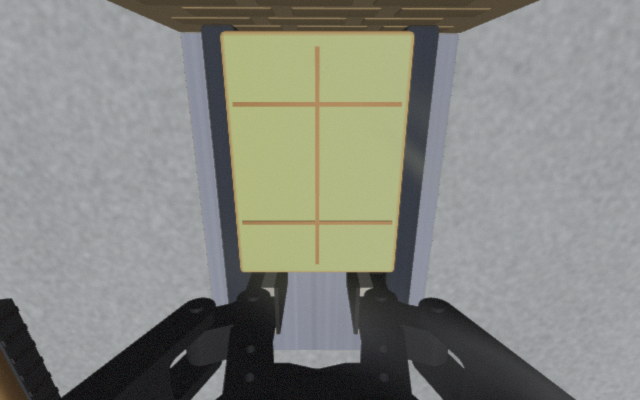

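Only a few mm are left at the plate (row ~30). I'll creep and watch the force.

```bash
python3 -m inch '[{"gripper":0.35,"x":0.1,"y":-0.02,"z":0,"twist":0},{"gripper":0.35,"x":0.2,"y":-0.03,"z":0,"twist":0},{"gripper":0.35,"x":0.3,"y":-0.05,"z":0,"twist":0},{"gripper":0.35,"x":0.3,"y":-0.05,"z":0,"twist":0}]'; python3 -m inch '[{"gripper":0.35,"x":0.1,"y":-0.02,"z":0,"twist":0},{"gripper":0.35,"x":0.2,"y":-0.03,"z":0,"twist":0},{"gripper":0.35,"x":0.2,"y":-0.03,"z":0,"twist":0}]'
```

```text
time: 6.6
ee_pos: [530.5, -217.8, 33.3]
orientation: [0.997, -0.082, 0.0, 0.0]
ft_force: [-0.9, -0.0, 0.8]
grip_width: 30.2
time: 6.98
ee_pos: [532.6, -218.0, 33.3]
orientation: [0.997, -0.081, 0.0, 0.0]
ft_force: [-0.2, -0.5, -0.3]
grip_width: 29.9
```

```bash
python3 -m inch '[{"gripper":0.35,"x":0.1,"y":-0.02,"z":0,"twist":0},{"gripper":0.35,"x":0.2,"y":-0.03,"z":0,"twist":0},{"gripper":0.35,"x":0.2,"y":-0.03,"z":0,"twist":0}]';  python3 - <<'E'
from h import *
d=optics.snapshot('wrist'); cv2.imwrite('pics/w4.png',cv2.resize(d['image'][0:100,180:460,::-1],None,fx=2.8,fy=2.8))
E
```

```text
time: 7.35
ee_pos: [534.5, -218.3, 33.3]
orientation: [0.997, -0.082, 0.0, 0.0]
ft_force: [-0.1, -0.7, -0.1]
grip_width: 29.9
```

View pics/w4.png

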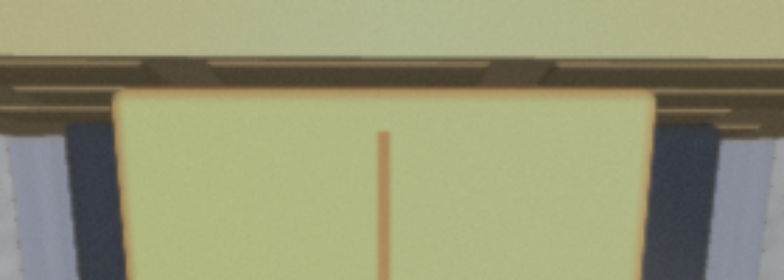

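```bash
for i in 1; do python3 -m inch '[{"gripper":0.35,"x":0.1,"y":-0.02,"z":0,"twist":0},{"gripper":0.35,"x":0.2,"y":-0.03,"z":0,"twist":0},{"gripper":0.35,"x":0.2,"y":-0.03,"z":0,"twist":0}]';done
python3 - <<'E'
from h import *
s=telemetry.get_state(); print(s['ft_force'])
E
```

```text
time: 7.78
ee_pos: [534.6, -218.3, 33.0]
orientation: [0.997, -0.082, -0.002, -0.0]
ft_force: [-5.2, 2.2, 5.0]
grip_width: 30.0
[-5.17535448  2.19728048  4.96716847]
```

The TCP stalled and force rose to about 5 N, so the blank is against the plate. I'll hold briefly, back off straight, rise and check.

```bash
python3 -m inch '[{"gripper":0.35,"x":0,"y":0,"z":0,"twist":0},{"gripper":0.35,"x":0,"y":0,"z":0,"twist":0},{"gripper":0.35,"x":-0.5,"y":0.08,"z":0,"twist":0},{"gripper":0.35,"x":-1.5,"y":0.25,"z":0,"twist":0},{"gripper":0.35,"x":-3,"y":0.5,"z":0,"twist":0},{"gripper":0.35,"x":-3,"y":0.5,"z":3,"twist":0},{"gripper":0.35,"x":-3,"y":0.5,"z":8,"twist":0},{"gripper":0.35,"x":-3,"y":0.5,"z":12,"twist":0},{"gripper":0.35,"x":-3,"y":0.5,"z":13,"twist":0},{"gripper":0.35,"x":-3,"y":0.5,"z":13,"twist":0}]';  python3 - <<'E'
from h import *
d=optics.snapshot('wrist'); cv2.imwrite('pics/w5.png',d['image'][:,:,::-1])
E
```

```text
time: 9.02
ee_pos: [505.8, -213.7, 163.4]
orientation: [0.997, -0.082, 0.0, 0.0]
ft_force: [0.4, 0.3, 0.1]
grip_width: 29.7
```

View pics/w5.png

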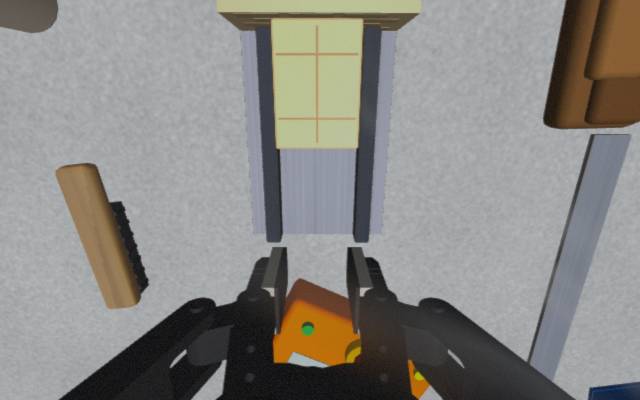

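The blank is home (its far edge meets the plate foot at row ~22) and square. On to the console.

```bash
python3 -m inch '[{"gripper":0.53,"x":0.5,"y":5,"z":0,"twist":-0.05},{"gripper":0.53,"x":1,"y":10,"z":0,"twist":-0.1},{"gripper":0.53,"x":1.5,"y":15,"z":0,"twist":-0.15},{"gripper":0.53,"x":2,"y":20,"z":0,"twist":-0.2},{"gripper":0.53,"x":2.5,"y":25,"z":0,"twist":-0.264},{"gripper":0.53,"x":3,"y":30,"z":0,"twist":-0.264},{"gripper":0.53,"x":3.5,"y":35,"z":0,"twist":-0.264},{"gripper":0.53,"x":4,"y":40,"z":0,"twist":-0.264},{"gripper":0.53,"x":4.36,"y":41.8,"z":0,"twist":-0.264},{"gripper":0.53,"x":4.36,"y":41.8,"z":0,"twist":-0.264},{"gripper":0.53,"x":4.36,"y":41.8,"z":-2,"twist":-0.264},{"gripper":0.53,"x":4.36,"y":41.8,"z":-5,"twist":-0.264},{"gripper":0.53,"x":4.36,"y":41.8,"z":-5,"twist":-0.264},{"gripper":0.53,"x":4.36,"y":41.8,"z":-5,"twist":-0.264}]';  python3 - <<'E'
from h import *
s=telemetry.get_state(); print(s['ee_pos'],R.from_quat(s['orientation']).as_matrix()[:,1])
d=optics.snapshot('wrist'); im=d['image'][:,:,::-1].copy(); cv2.imwrite('pics/w6.png',im)
h=cv2.cvtColor(im,cv2.COLOR_BGR2HSV); m=cv2.inRange(h,(100,120,40),(125,255,255))
for c in cv2.findContours(m,0,1)[0]:
    if cv2.contourArea(c)>100: e=cv2.minEnclosingCircle(c); print(e,cast(d,e[0],65).round(1))
d=optics.snapshot('side'); cv2.imwrite('pics/s6.png',cv2.resize(d['image'][150:350,180:440,::-1],None,fx=3,fy=3))
E
```

```text
time: 10.82
ee_pos: [550.4, 203.0, 113.9]
orientation: [0.977, -0.213, 0.0, 0.0]
ft_force: [-0.0, 0.4, 0.8]
grip_width: 45.2
[550.38502899 203.01903781 113.86523248] [-4.16010608e-01 -9.09359701e-01  3.28486814e-04]
((364.278076171875, 223.30845642089844), 22.433631896972656) [[538.2 174.3  65. ]]
((273.23992919921875, 224.07508850097656), 22.542465209960938) [[562.4 228.7  65. ]]
```

View pics/w6.png

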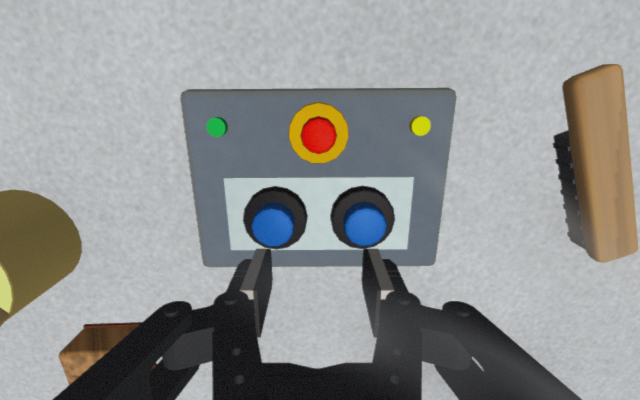

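View pics/s6.png

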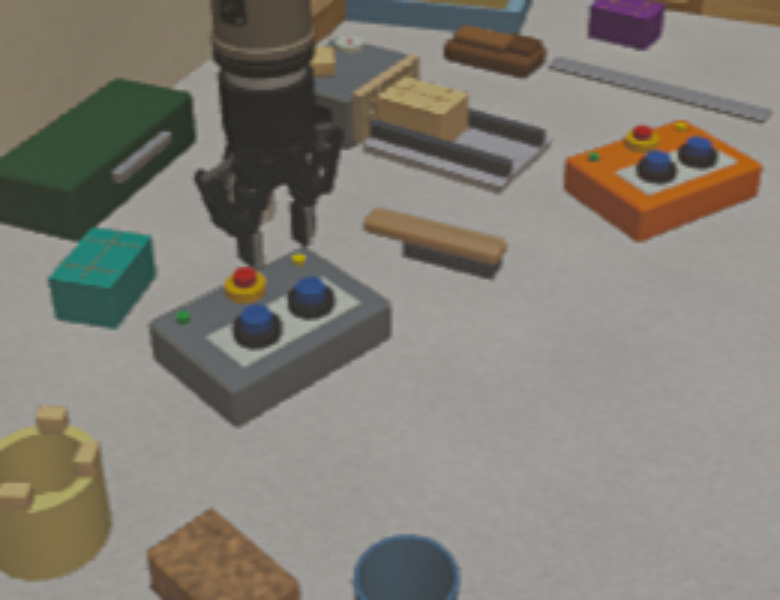

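The wrist and top views agree on the button midpoint to 3 mm, and the TCP is at their mean with matching yaw. The opening puts the tips about 60 mm apart. Going down to just above the caps for a check.

```bash
python3 -m inch '[{"gripper":0.53,"x":0,"y":0,"z":-1.5,"twist":-0.003},{"gripper":0.53,"x":0,"y":0,"z":-3,"twist":-0.003},{"gripper":0.53,"x":0,"y":0,"z":-4,"twist":-0.003},{"gripper":0.53,"x":0,"y":0,"z":-4.2,"twist":-0.003},{"gripper":0.53,"x":0,"y":0,"z":-4.2,"twist":-0.003}]';  python3 - <<'E'
from h import *
d=optics.snapshot('wrist'); im=d['image'][:,:,::-1].copy(); a=im[150:350,170:470]
e=optics.snapshot('side')['image'][200:290,215:325,::-1]
cv2.imwrite('pics/w7.png',np.hstack([cv2.resize(a,(480,320)),cv2.resize(e,(320,320))]))
E
```

```text
time: 11.55
ee_pos: [549.9, 204.5, 71.1]
orientation: [0.977, -0.213, -0.0, 0.0]
ft_force: [-0.4, -0.2, -0.3]
grip_width: 45.2
```

View pics/w7.png

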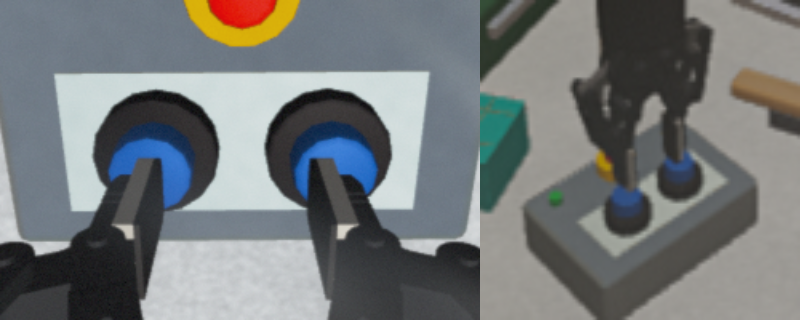

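Both tips stand over their caps. Pressing gradually now.

```bash
python3 -m inch '[{"gripper":0.53,"x":0,"y":0,"z":-0.4,"twist":0},{"gripper":0.53,"x":0,"y":0,"z":-0.8,"twist":0},{"gripper":0.53,"x":0,"y":0,"z":-1.0,"twist":0},{"gripper":0.53,"x":0,"y":0,"z":-1.0,"twist":0}]'; python3 -m inch '[{"gripper":0.53,"x":0,"y":0,"z":-0.2,"twist":0},{"gripper":0.53,"x":0,"y":0,"z":-0.3,"twist":0},{"gripper":0.53,"x":0,"y":0,"z":-0.3,"twist":0}]'
```

```text
time: 12.15
ee_pos: [550.3, 204.6, 61.8]
orientation: [0.977, -0.213, 0.0, -0.0]
ft_force: [-0.9, -0.6, 7.9]
grip_width: 44.9
time: 12.52
ee_pos: [550.4, 204.6, 59.2]
orientation: [0.977, -0.213, 0.0, -0.0]
ft_force: [-0.8, -1.4, 10.6]
grip_width: 45.4
```

```bash
python3 -m inch '[{"gripper":0.53,"x":0,"y":0,"z":-0.1,"twist":0},{"gripper":0.53,"x":0,"y":0,"z":-0.2,"twist":0},{"gripper":0.53,"x":0,"y":0,"z":-0.2,"twist":0}]';  python3 - <<'E'
from h import *
s=telemetry.get_state(); print(s['ft_force'],s['ft_torque'])
d=optics.snapshot('wrist'); im=d['image'][:,:,::-1].copy(); a=im[150:350,170:470]
e=optics.snapshot('side')['image'][200:290,215:325,::-1]
cv2.imwrite('pics/w8.png',np.hstack([cv2.resize(a,(480,320)),cv2.resize(e,(320,320))]))
E
```

```text
time: 12.9
ee_pos: [550.4, 204.6, 58.7]
orientation: [0.977, -0.214, 0.001, -0.0]
ft_force: [-5.7, -3.1, 21.0]
grip_width: 45.1
[-5.66689544 -3.07646199 21.03291968] [-0.62677894  1.44154107  0.02539182]
```

View pics/w8.png

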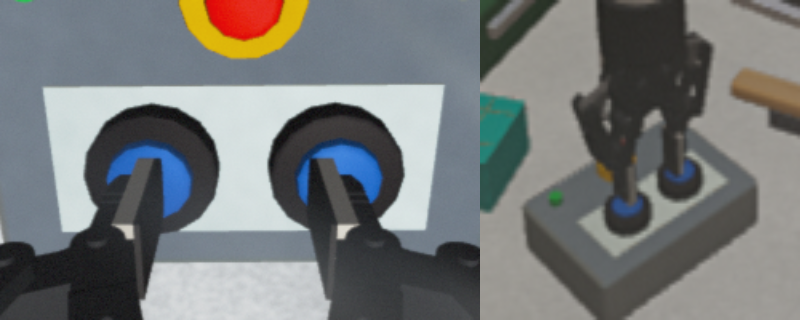

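Both caps are flush with their collars; the TCP bottomed at 58.7 with 21 N. I'll hold for 2.5 s, then release upward.

```bash
python3 -m inch '[{"gripper":0.53,"z":0},{"gripper":0.53,"z":0},{"gripper":0.53,"z":0},{"gripper":0.53,"z":0},{"gripper":0.53,"z":0},{"gripper":0.53,"z":0},{"gripper":0.53,"z":0},{"gripper":0.53,"z":0},{"gripper":0.53,"z":0},{"gripper":0.53,"z":0},{"gripper":0.53,"z":0},{"gripper":0.53,"z":0},{"gripper":0.53,"z":0},{"gripper":0.53,"z":0},{"gripper":0.53,"z":0},{"gripper":0.53,"z":0},{"gripper":0.53,"z":0},{"gripper":0.53,"z":0},{"gripper":0.53,"z":0},{"gripper":0.53,"z":0}]'; python3 -m inch '[{"gripper":0.53,"z":0},{"gripper":0.53,"z":0},{"gripper":0.53,"z":0},{"gripper":0.53,"z":0},{"gripper":0.53,"z":0.5},{"gripper":0.53,"z":1.2},{"gripper":0.53,"z":3},{"gripper":0.53,"z":6},{"gripper":0.53,"z":10},{"gripper":0.53,"z":14},{"gripper":0.53,"z":14},{"gripper":0.53,"z":14},{"gripper":0.53,"z":14}]'
python3 - <<'E'
from h import *
d=optics.snapshot('wrist')['image'][:,:,::-1]; cv2.imwrite('pics/w9.png',d)
e=optics.snapshot('side')['image'][150:350,180:440,::-1]; cv2.imwrite('pics/s9.png',cv2.resize(e,None,fx=3,fy=3))
t=optics.snapshot('top')['image'][:,:,::-1]; cv2.imwrite('pics/t9.png',t)
E
```

```text
schema error: expected keys gripper, x, y, z, twist
schema error: expected keys gripper, x, y, z, twist
```

View pics/s9.png

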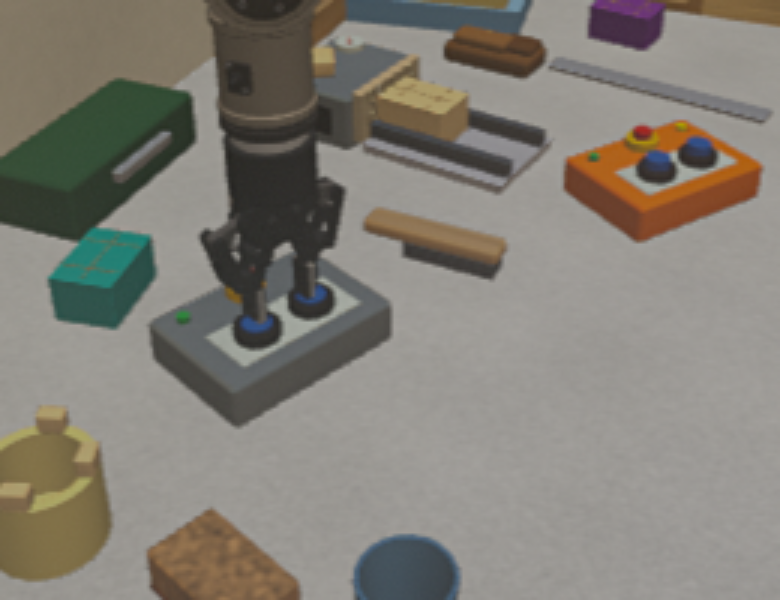

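View pics/t9.png

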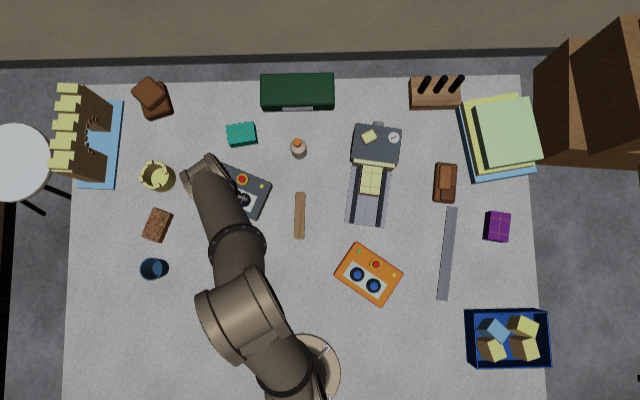

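The rows were refused because they need every key, so the arm is still pressing. Sending the hold again in full.

```bash
python3 -m inch '[{"gripper":0.53,"x":0,"y":0,"z":0,"twist":0},{"gripper":0.53,"x":0,"y":0,"z":0,"twist":0},{"gripper":0.53,"x":0,"y":0,"z":0,"twist":0},{"gripper":0.53,"x":0,"y":0,"z":0,"twist":0},{"gripper":0.53,"x":0,"y":0,"z":0,"twist":0},{"gripper":0.53,"x":0,"y":0,"z":0,"twist":0},{"gripper":0.53,"x":0,"y":0,"z":0,"twist":0},{"gripper":0.53,"x":0,"y":0,"z":0,"twist":0},{"gripper":0.53,"x":0,"y":0,"z":0,"twist":0},{"gripper":0.53,"x":0,"y":0,"z":0,"twist":0},{"gripper":0.53,"x":0,"y":0,"z":0,"twist":0},{"gripper":0.53,"x":0,"y":0,"z":0,"twist":0},{"gripper":0.53,"x":0,"y":0,"z":0,"twist":0},{"gripper":0.53,"x":0,"y":0,"z":0,"twist":0},{"gripper":0.53,"x":0,"y":0,"z":0,"twist":0},{"gripper":0.53,"x":0,"y":0,"z":0,"twist":0},{"gripper":0.53,"x":0,"y":0,"z":0,"twist":0},{"gripper":0.53,"x":0,"y":0,"z":0,"twist":0},{"gripper":0.53,"x":0,"y":0,"z":0,"twist":0},{"gripper":0.53,"x":0,"y":0,"z":0,"twist":0}]'; python3 -m inch '[{"gripper":0.53,"x":0,"y":0,"z":0,"twist":0},{"gripper":0.53,"x":0,"y":0,"z":0,"twist":0},{"gripper":0.53,"x":0,"y":0,"z":0.4,"twist":0},{"gripper":0.53,"x":0,"y":0,"z":0.8,"twist":0},{"gripper":0.53,"x":0,"y":0,"z":1.5,"twist":0},{"gripper":0.53,"x":0,"y":0,"z":3,"twist":0},{"gripper":0.53,"x":0,"y":0,"z":6,"twist":0},{"gripper":0.53,"x":0,"y":0,"z":10,"twist":0},{"gripper":0.53,"x":0,"y":0,"z":12,"twist":0},{"gripper":0.53,"x":0,"y":0,"z":12,"twist":0},{"gripper":0.53,"x":0,"y":0,"z":12,"twist":0},{"gripper":0.53,"x":0,"y":0,"z":12,"twist":0}]'
python3 - <<'E'
from h import *
d=optics.snapshot('wrist')['image'][:,:,::-1]; cv2.imwrite('pics/w10.png',d)
e=optics.snapshot('side')['image'][150:350,180:440,::-1]; cv2.imwrite('pics/s10.png',cv2.resize(e,None,fx=3,fy=3))
E
```

```text
time: 15.65
ee_pos: [550.4, 204.6, 58.7]
orientation: [0.977, -0.214, 0.001, -0.0]
ft_force: [-5.6, -3.4, 21.6]
grip_width: 45.3
time: 17.15
ee_pos: [549.1, 204.0, 175.0]
orientation: [0.977, -0.213, -0.001, 0.001]
ft_force: [0.3, 0.2, -0.1]
grip_width: 45.4
```

View pics/s10.png

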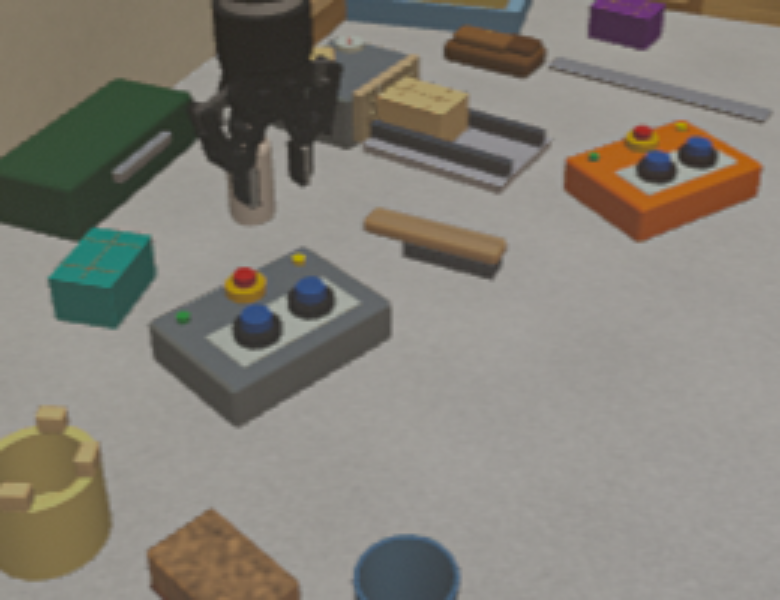

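View pics/w10.png

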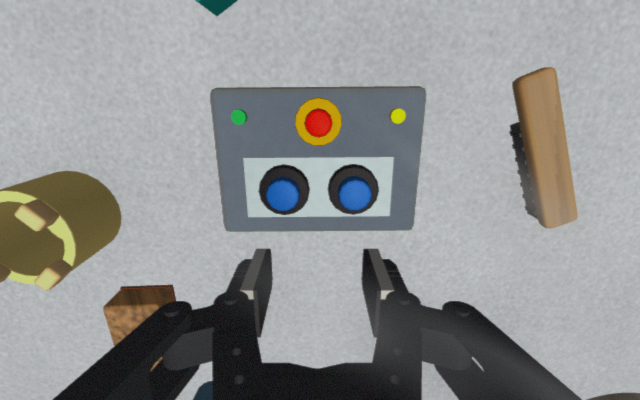

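Run:
```python
from h import *
d=optics.snapshot('top'); im=d['image'][:,:,::-1].copy()
cv2.imwrite('pics/t10.png',cv2.resize(im[115:235,335:415],None,fx=5,fy=5,interpolation=cv2.INTER_CUBIC))
m=cv2.inRange(cv2.cvtColor(im,cv2.COLOR_BGR2HSV),(15,40,120),(40,255,255)); m[:168]=0; m[230:]=0; m[:,:340]=0; m[:,410:]=0
c=max(cv2.findContours(m,0,1)[0],key=cv2.contourArea); r=cv2.minAreaRect(c); P=cast(d,cv2.boxPoints(r),62); print(r,P.round(1).tolist())
n=P[P[:,0].argsort()][:2].mean(0); u=np.array([.986,-.167]); print('near face from tray near end (expect 95):',(n[:2]-[450,-207])@u)
```

```text
((370.6000061035156, 180.20001220703125), (20.093626022338867, 27.03957176208496), 7.125016689300537) [[549.7, -187.9, 62.0], [634.6, -201.3, 62.0], [625.2, -263.7, 62.0], [540.4, -249.8, 62.0]]
near face from tray near end (expect 95): 95.6917999996375
```

View pics/t10.png

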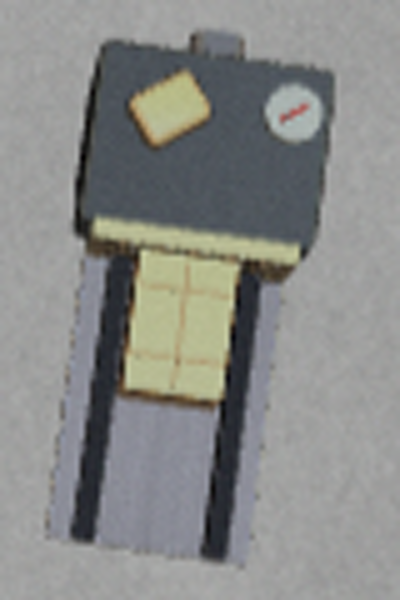

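The blank is flush at the plate: its near face measures 95.7 mm from the tray end, against 95 expected. Handing in.

```bash
python3 -c "
from rig import close_job
print(close_job())"
```

```text
the job is handed in; nothing more can be done
None
```

I pushed the blank home and held both blue buttons down together for about 2.75 s, then released them and handed the job in at about 17 s of the 53 s allowed. No verdict was reported.

- **Blank:** I pushed it along the tray with two fingertips until the arm stalled and the force rose to about 7 N in total. The last top view puts its near face 95.7 mm from the tray's near end, against 95 mm expected when flush. It looks square to the plate and was still home after the button press.
- **Reset buttons:** Both caps went flush with their collars under about 21 N in total. The last wrist and side views show both caps back up.
- **Red button and bystanders:** In the last views the red button looks untouched. The bystanders in view look where they were. I judged those by eye rather than measuring them.
- **Robot:** It finished clear of everything, 175 mm up, with near-zero force.

**Failed or disagreed:**
- One batch of hold rows was refused because I left out some keys. The arm simply kept pressing, and I sent the hold again in full.
- The top and wrist cameras disagreed by about 3 mm on the button midpoint. I aimed at the mean, and both tips landed on their caps.

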